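# Put the square and the block plane back in the shadow tray

### The arm

A 7-joint arm with a two-finger parallel gripper is mounted at the origin on the work surface. World frame = base frame: x ahead of the robot, y to its left, z up, the work surface at z = 0. Lengths are in m, angles in rad, forces in N, time in s.
With the tool pointing down it reaches from about 0.425 to 0.925 m from the base axis. Payload 6.8 kg.
Tool frame: the origin (TCP) lies at the very end of the fingers, on their centre line; the grasp point (between the pads) lies 19 mm behind it; z points along the fingers, y is the line along which they close (so a half turn about z gives the same grasp; the last joint's range is limited). The gripper opens to 85 mm and grips with 20 to 120 N. Pads are 22 mm wide; open, the fingers measure 114 mm over their backs; the gripper's body (76 mm by 85 mm) begins 54 mm behind the grasp point. The pads swing forward as they close: fully open they stand 13 mm farther back than shut.
Start: joints at [-1.401, 0.477, 0.022, 1.555, -0.011, 1.109, -0.083], TCP at [0.185, 0.649, 0.231] pointing down, gripper open.
Joint ranges: [-2.96, 2.96], [-0.34, 2.1], [-1.41, 1.46], [0.24, 2.44], [-1.37, 4.51], [0.17, 1.92], [-2.96, 2.96]. Speed limits (rad/s): [2.39, 2.39, 3.14, 3.14, 3.14, 3.14, 3.14].

### API

Orientations are given as a unit quaternion [w, x, y, z].
In Python, from station import get_obs, read_camera, hand_in gives the robot as it stands.
- The arm moves only by the tool arm_command, never from a script. Its argument "commands" is one flat list of numbers, 7 for each row, row after row: the shift along the tool's x, y, z in m, then the turn, a rotation vector about the tool's x, y, z in degrees, then the opening, from 0 (shut) to 1 (fully open). In form: [tx, ty, tz, rx, ry, rz, fingers, tx, ty, tz, rx, ry, rz, fingers, ...]. A call has 1 to 8 rows; each row is the pose to reach, as a shift and turn from the pose commanded when the call began, along the tool's axes at that moment; what a row does not reach only later rows make up. A row lasts 1/10 s, in which the tool goes at most 50 mm and 8.59 degrees, less where a joint would pass 70% of its speed; a pose out of reach is approached as far as the arm can. A call with a gripper value outside its range is refused whole. The fingers move at their own pace and stop on an object; "force" is the grip in N (left out, the last holds). Time passes only in rows, so rows that repeat a pose let the fingers close. It gives the time, the measured TCP pose, the force, the opening and the grip force at its end, in the units of the state.
- get_obs(): the state, without advancing time (a new reading comes with each control period).
- read_camera(name): name is "side" or "top"; returns a dict with "img" (420x560x3 uint8, red, green, blue), "camera_matrix" (3x3 intrinsics, pixels), "k1" (the pictures are not rectified: a ray, as slopes to the right and down, at radius r is drawn at 1 + k1 r^2 times it, then the intrinsics apply), "pose" (4x4, takes a point from camera to world coordinates). Camera axes: x right, y down, z forward; pixel columns grow to the right and rows downward; lengths in m; the calibration is good to about 2 mm. A picture is of the moment at which its call begins. There is no depth.
- hand_in(): hands the job in; it is judged then, once.
The state is a dict: "t": time; "q": joint angles; "joint_vel": joint speeds; "joint_torque": joint torques, N m; "eef_pos": TCP position; "tool_rot": TCP orientation; "contact_force": force on the tool from outside, world axes, zero at the start; "torque": the same for the moment, N m; "gripper_width": opening from 0.0 (shut) to 1.0 (fully open); "grasp_force": force on a finger pad.
Only numpy, scipy, OpenCV 4.12 (cv2) and the standard library are available. Lean on these libraries where they do the work, as an engineer would, in place of code of your own. Each camera call takes 0.05 s, during which the arm holds its last target. There are 200 camera calls.

### The job

Put the try square and the block plane back into their own cut-outs in the black foam tray on the bench, each lying flat and fully down in its cut-out. Lower them in, do not drop them.

Things in the scene. Friction and masses are not known exactly. Their poses are not given: they have to be found in the camera images.
- square: L-shaped try square, 180 g, lying flat (sizes in mm). Aluminium stock 110 (x) by 28 (y) by 26 high (z); origin at the centre of the stock's underside, z up. Grasp across the 28 mm width at the origin. The thin dark steel blade leaves the stock's +y side at its +x end: x +27 to +55, out to y = +134, z 1 to 5.
- plane: Small block plane (sizes in mm), 450 g, on its sole: blue metal, steel cap and brass wheel at the back, dark round knob at the nose (+x). Origin at the centre of the underside, z up. Sole 140 (x) by 56 (y) by 10 thick; flat side cheeks, 56 over all in y, up to z = 32 from x = -48 to +48: grasp across them at the origin. Cap and wheel between the cheeks reach z = 51.
- square_nest (a point): On the yellow floor (4 mm above the bench) of the L cut-out in the fixed black foam tray; walls 11 high, foam top 11 above this point. The square is home when its origin and axes match the point's. Cut-out: x -67 to 67 by y -26 to 26, plus x 15 to 67 by y -26 to 146 (12 spare all round). An orange tape measure, 28 high, is already home in a third cut-out at x -28, y 100.
- plane_nest (a point): Centre of the yellow floor (4 mm above the bench) of the oblong cut-out for the plane in the same tray: 164 (x) by 80 (y), walls 11 high, 12 spare all round the plane. Same axes as square_nest, 202 from it in +y. The plane goes in lengthwise along x, nose either way. The tray is 192 (x) by 296 (y).
Things that resemble listed ones, but are neither listed nor needed, are in the scene too. There is more than one size of the square; the one meant has the size given above. Of the things shaped like the plane, the blue one is meant.

How it is judged:
By the outcome, as a careful person would: the job done as asked, in the order asked, and still so for the second after the job is handed in, with the robot touching nothing.
It also fails if it takes over 62 s, if anything falls off the work surface, if the arm or the gripper's body presses on something with over 40 N, if the wrist force passes 120 N, or if a joint passes its speed limit or range.

## Working session

There is one attempt and no reset: what is moved stays moved. The work goes in short steps, Python scripts to look and compute and a tool call to move; the robot and the scene stay as the last step left them, time stands still between calls to the robot, and variables do not carry over. Pictures are saved under pics/ and viewed, at most 10 in all, crops included, and the job is handed in when it is done.

Besides the shell and the picture viewer there is one more tool, called as name(argument=value, ...) on one line, values as JSON. arm_command: Moves the arm, as the interface text tells. Its arguments: {"type":"object","properties":{"commands":{"type":"array","items":{"type":"number"}},"force":{"type":"number"}},"required":["commands"]}

```bash
mkdir -p pics
cat > h.py <<'E'
import numpy as np, cv2
from station import get_obs, read_camera, hand_in
def shot(n,f=None):
    c=read_camera(n)
    if f: cv2.imwrite('pics/'+f,c['img'][:,:,::-1])
    return c
def ray(c,px,z):
    K=np.array(c['camera_matrix']);k=c['k1'];T=np.array(c['pose'])
    p=np.atleast_2d(np.float64(px))
    u=cv2.undistortPoints(p[:,None,:],K,np.array([k,0,0,0.]))[:,0]
    d=np.c_[u,np.ones(len(u))]@T[:3,:3].T
    return T[:3,3]+d*((z-T[2,3])/d[:,2])[:,None]
def proj(c,P):
    K=np.array(c['camera_matrix']);T=np.linalg.inv(np.array(c['pose']))
    P=np.atleast_2d(np.float64(P))@T[:3,:3].T+T[:3,3]
    return cv2.projectPoints(P,np.zeros(3),np.zeros(3),K,np.array([c['k1'],0,0,0.]))[0][:,0]
E
python3 - <<'E'
from h import *
for n in('top','side'):
    c=shot(n,n+'0.png');print(n,np.round(c['pose'],3).tolist(),c['k1'],np.round(c['camera_matrix'],1).tolist())
o=get_obs();print({k:np.round(v,3).tolist() for k,v in o.items()})
E
```

```text
top [[-0.011, -0.976, 0.215, 0.254], [-1.0, 0.011, 0.001, -0.218], [-0.004, -0.215, -0.977, 1.258], [0.0, 0.0, 0.0, 1.0]] -0.13213519942285049 [[448.9, 0.0, 273.0], [0.0, 448.9, 212.2], [0.0, 0.0, 1.0]]
side [[-0.985, -0.112, 0.133, 0.34], [-0.173, 0.56, -0.811, 0.738], [0.016, -0.821, -0.57, 0.7], [0.0, 0.0, 0.0, 1.0]] -0.08489579978733937 [[456.1, 0.0, 284.5], [0.0, 456.1, 213.5], [0.0, 0.0, 1.0]]
{'t': 0.1, 'q': [-1.401, 0.478, 0.022, 1.556, -0.012, 1.109, -0.083], 'joint_vel': [-0.0, -0.002, 0.001, -0.001, -0.0, -0.0, -0.001], 'joint_torque': [0.004, -59.776, 1.614, -28.195, 0.013, 0.005, -0.0], 'eef_pos': [0.185, 0.649, 0.23], 'tool_rot': [-0.0, 0.138, 0.99, -0.001], 'contact_force': [0.411, -0.486, 0.455], 'torque': [0.011, -0.002, -0.039], 'grasp_force': 0.0, 'gripper_width': 0.999}
```

View pics/top0.png

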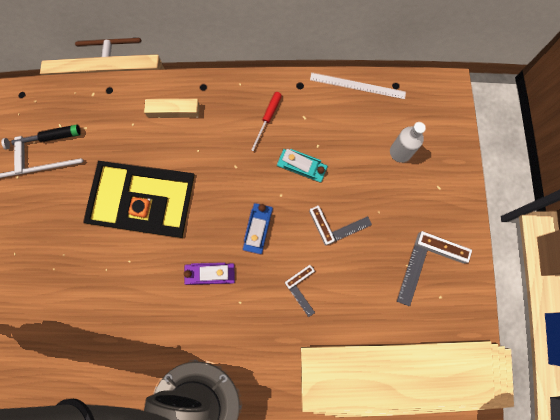

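View pics/side0.png

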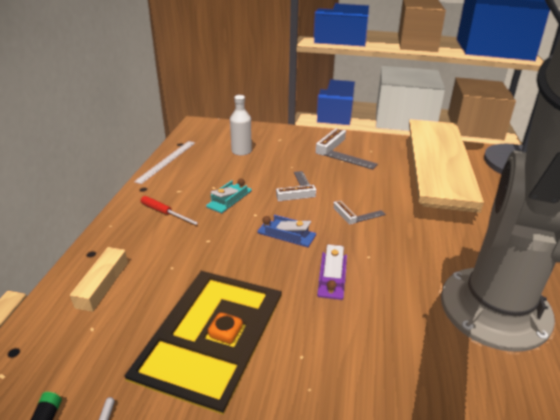

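```bash
cat > m.py <<'E'
from h import *
def comps(mask,amin=60):
    n,l,s,ce=cv2.connectedComponentsWithStats(mask.astype(np.uint8))
    return [(ce[i],np.argwhere(l==i)[:,::-1].astype(np.float32)) for i in range(1,n) if s[i,4]>amin]
def rect(c,p,z):
    w=ray(c,p,z)[:,:2]
    (cx,cy),(a,b),th=cv2.minAreaRect((w*1000).astype(np.float32))
    if a<b: a,b,th=b,a,th+90
    return np.round([cx,cy,a,b,th],1)
E
cat > a.py <<'E'
from m import *
for n in('top','side'):
    c=shot(n);hsv=cv2.cvtColor(c['img'],cv2.COLOR_RGB2HSV);H,S,V=[hsv[:,:,i].astype(int) for i in range(3)]
    print(n)
    for name,m,z in(('yellow',(H>25)&(H<33)&(S>200)&(V>150),.004),('blue',(H>105)&(H<125)&(S>120),.02),('white',(S<45)&(V>140),.026),('dark',(S<90)&(V<110)&(V>40),.003),('black',(V<40),.015)):
        for ce,p in comps(m):
            if 80<ce[0]<480 and 120<ce[1]<410: print(name,ce.round(),len(p),rect(c,p,z))
E
python3 a.py
```

```text
top
blue [258. 227.] 461 [ 482.5 -171.   135.6   55.1  166.2]
white [412. 136.] 449 [ 758.1 -629.5   93.4   70.9  164.7]
white [297. 161.] 322 [ 679.8 -287.    84.1   38.1   61.5]
white [322. 225.] 220 [ 488.9 -352.1  110.7   29.6   23.3]
white [256. 231.] 343 [ 470.5 -166.8   78.    38.8  165.1]
white [444. 247.] 354 [ 421.2 -698.6  155.7   39.8   68.6]
white [213. 273.] 354 [358.6 -51.   75.2  39.2  92. ]
white [299. 277.] 146 [ 345.4 -286.2   86.8   23.1  124.5]
white [164. 385.] 133 [ 57.7  77.2  59.5  30.4 149.1]
dark [351. 228.] 325 [ 480.7 -437.3  118.4   26.2  113. ]
dark [415. 274.] 800 [ 326.6 -661.   175.1  155.7  158.6]
dark [302. 301.] 231 [ 280.8 -292.9   91.2   21.5   33.5]
dark [177. 397.] 3415 [ 40.2  89.4 426.3 158.8  91.4]
black [142. 201.] 2875 [575.4 173.7 296.7 190.5  81.2]
black [138. 205.] 85 [552.4 174.6  32.9  26.6   3.1]
black [203. 390.] 129 [ 35.8 -22.7 136.   48.8  57.4]
black [178. 401.] 432 [ 14.   43.8 126.4  30.   81.8]
side
yellow [213. 306.] 1476 [567.5 125.8 155.6 121.7  80.7]
yellow [188. 369.] 2546 [589.3 266.3 152.8  66.1 171.2]
blue [307. 239.] 105 [ 428.4 -136.2   49.8   25.7   75.5]
white [240. 128.] 889 [ 762.8 -778.   533.9   70.6  103.7]
white [145. 151.] 447 [ 997.9 -475.5  369.5   53.9   95.2]
white [328. 144.] 205 [ 426.3 -676.4  199.8   51.9   73.2]
white [164. 162.] 298 [ 909.3 -433.6  282.2   25.3   77.5]
white [225. 192.] 122 [ 680.1 -293.1   55.3   53.   160. ]
white [296. 194.] 316 [ 481.1 -324.7  110.2   53.8   17.5]
white [345. 213.] 142 [ 344.1 -260.1   98.7   28.5  125.5]
white [292. 225.] 232 [ 466.5 -176.1   83.4   40.9   16.5]
white [333. 262.] 486 [355.5 -58.1 110.3  38.4  91. ]
white [106. 409.] 151 [684.7 382.8  38.7  11.4  99.4]
dark [173. 376.] 1054 [589.2 253.1 191.7 134.7 170.1]
black [145. 383.] 83 [640.3 317.5  88.7   5.  170.8]
```

```bash
cat >> h.py <<'E'
from scipy.spatial.transform import Rotation as R
def go(*tg):
    o=get_obs();w,x,y,z=o['tool_rot'];r=R.from_quat([x,y,z,w]);p=np.array(o['eef_pos'])
    m=r.as_matrix();print('t',round(o['t'],2),'tcp',p.round(4),'psi',round(np.degrees(np.arctan2(m[1,0],m[0,0])),2),'q',np.round(o['q'],2),'F',np.round(o['contact_force'],1),'w',round(o['gripper_width'],3),'g',round(o['grasp_force'],1),'tilt',(m[:2,2]).round(4))
    for X,Y,Z,psi in tg:
        s=np.radians(psi);t=R.from_matrix(np.array([[np.cos(s),np.sin(s),0],[np.sin(s),-np.cos(s),0],[0,0,-1]]))
        print((X,Y,Z,psi),(r.inv().apply(np.array([X,Y,Z])-p)).round(4),(r.inv()*t).as_rotvec(True).round(2))
E
python3 -c "
from h import *
go((.59,.25,.25,94),(.489,-.352,.2,23))"
```

```text
t 0.2 tcp [0.185  0.6488 0.2307] psi 164.08 q [-1.4   0.48  0.02  1.56 -0.01  1.11 -0.08] F [0.8 0.1 0.4] w 1.0 g 0.0 tilt [-0.0002 -0.0011]
(0.59, 0.25, 0.25, 94) [-0.4988 -0.2725 -0.0189] [-5.000e-02  4.000e-02  7.008e+01]
(0.489, -0.352, 0.2, 23) [-0.5667 -0.879   0.0317] [-2.0000e-02  8.0000e-02  1.4108e+02]
```

arm_command(commands=[-0.5,-0.272,-0.019,0,0,70,1,-0.5,-0.272,-0.019,0,0,70,1,-0.5,-0.272,-0.019,0,0,70,1,-0.5,-0.272,-0.019,0,0,70,1,-0.5,-0.272,-0.019,0,0,70,1,-0.5,-0.272,-0.019,0,0,70,1,-0.5,-0.272,-0.019,0,0,70,1,-0.5,-0.272,-0.019,0,0,70,1], force=60)

```text
t: 1.0
eef_pos: [0.4715, 0.3675, 0.2448]
tool_rot: [-0.0, 0.676, 0.737, 0.0]
contact_force: [0.1, 1.0, -1.3]
gripper_width: 1.006
grasp_force: 0.0
```

```bash
python3 -c "
from h import *
go((.59,.20,.25,70),(.489,-.352,.2,23))"
```

```text
t 1.0 tcp [0.4715 0.3675 0.2448] psi 94.99 q [-1.06  0.35  0.38  1.75 -0.15  1.07 -0.54] F [ 0.1  1.  -1.3] w 1.006 g 0.0 tilt [0.     0.0003]
(0.59, 0.2, 0.25, 70) [-0.1772  0.1035 -0.0052] [-0.000e+00 -2.000e-02  2.499e+01]
(0.489, -0.352, 0.2, 23) [-0.7183 -0.0451  0.0446] [-1.000e-02 -2.000e-02  7.199e+01]
```

arm_command(commands=[-0.17,0.06,0,0,0,25,1,-0.17,0.06,0,0,0,25,1,-0.17,0.06,0,0,0,25,1,-0.17,0.06,0,0,0,25,1,-0.718,-0.045,0.0,0,0,72,1,-0.718,-0.045,0.0,0,0,72,1,-0.718,-0.045,0.0,0,0,72,1,-0.718,-0.045,0.0,0,0,72,1])

```text
t: 1.8
eef_pos: [0.5261, 0.0045, 0.2447]
tool_rot: [-0.0, 0.952, 0.306, 0.0]
contact_force: [0.5, -0.1, -0.5]
gripper_width: 1.0
grasp_force: 0.0
```

```bash
python3 -c "
from h import *
go((.489,-.352,.15,23))"
```

```text
t 1.8 tcp [0.5261 0.0045 0.2447] psi 35.61 q [-0.74  0.26  0.74  1.93 -0.2   1.03 -0.86] F [ 0.5 -0.1 -0.5] w 1.0 g 0.0 tilt [0.0002 0.0005]
(0.489, -0.352, 0.15, 23) [-0.2378  0.2682  0.0945] [-0.02 -0.02 12.61]
```

arm_command(commands=[-0.238,0.268,0.1,0,0,12.6,1,-0.238,0.268,0.1,0,0,12.6,1,-0.238,0.268,0.1,0,0,12.6,1,-0.238,0.268,0.1,0,0,12.6,1,-0.238,0.268,0.1,0,0,12.6,1,-0.238,0.268,0.1,0,0,12.6,1,-0.238,0.268,0.1,0,0,12.6,1,-0.238,0.268,0.1,0,0,12.6,1])

```text
t: 2.6
eef_pos: [0.4889, -0.3551, 0.1437]
tool_rot: [0.001, 0.98, 0.2, -0.001]
contact_force: [-0.4, 1.0, -0.5]
gripper_width: 0.999
grasp_force: 0.0
```

```bash
python3 -c "
from h import *
go((.489,-.352,.08,23),(.489,-.352,.013,23))
c=shot('top','t1.png');s=shot('side','s1.png')
a=c['img'][150:330,230:410];b=s['img'][90:270,200:380]
cv2.imwrite('pics/x1.png',cv2.resize(np.hstack([a,b])[:,:,::-1],(800,400),interpolation=2))"
```

```text
t 2.6 tcp [ 0.4889 -0.3551  0.1437] psi 23.06 q [ 0.    0.55  0.72  1.85 -0.45  0.91 -0.24] F [-0.4  1.  -0.5] w 0.999 g 0.0 tilt [-0.0017 -0.0019]
(0.489, -0.352, 0.08, 23) [ 0.0015 -0.0029  0.0637] [0.06 0.13 0.06]
(0.489, -0.352, 0.013, 23) [ 0.0016 -0.003   0.1307] [0.06 0.13 0.06]
```

View pics/x1.png

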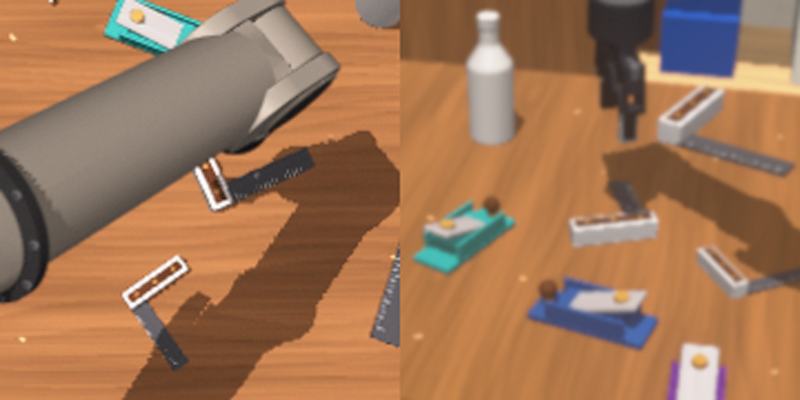

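arm_command(commands=[0.0015,-0.003,0.05,0,0.1,0,1,0.0015,-0.003,0.09,0,0.1,0,1,0.0015,-0.003,0.12,0,0.1,0,1,0.0015,-0.003,0.1305,0,0.1,0,1,0.0015,-0.003,0.1305,0,0.1,0,1,0.0015,-0.003,0.1305,0,0.1,0,1])

```text
t: 3.3
eef_pos: [0.4926, -0.3473, 0.0155]
tool_rot: [0.0, 0.979, 0.203, 0.002]
contact_force: [-0.1, -0.6, 0.4]
gripper_width: 1.001
grasp_force: 0.0
```

```bash
python3 -c "
from h import *
go((.489,-.352,.013,23))
s=shot('side','s2.png')
cv2.imwrite('pics/x2.png',cv2.resize(s['img'][120:240,220:380,::-1],(800,600),interpolation=2))"
```

```text
t 3.3 tcp [ 0.4926 -0.3473  0.0155] psi 23.38 q [ 0.1   0.72  0.57  1.91 -0.6   0.69 -0.13] F [-0.1 -0.6  0.4] w 1.001 g 0.0 tilt [ 0.0032 -0.0002]
(0.489, -0.352, 0.013, 23) [-0.0052  0.0029  0.0025] [ 0.08 -0.17  0.38]
```

View pics/x2.png

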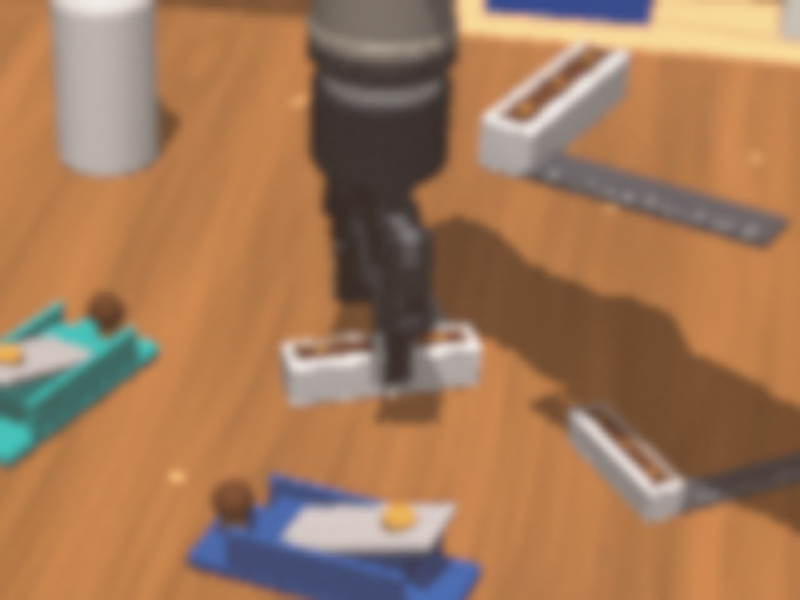

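arm_command(commands=[-0.005,0.003,0.002,0,0,0.4,1,-0.005,0.003,0.002,0,0,0.4,1,-0.005,0.003,0.002,0,0,0.4,0,-0.005,0.003,0.002,0,0,0.4,0,-0.005,0.003,0.002,0,0,0.4,0,-0.005,0.003,0.002,0,0,0.4,0,-0.005,0.003,0.002,0,0,0.4,0,-0.005,0.003,0.002,0,0,0.4,0], force=60)

```text
t: 4.15
eef_pos: [0.4884, -0.3517, 0.0124]
tool_rot: [-0.0, 0.98, 0.199, 0.001]
contact_force: [0.0, 0.9, 4.3]
gripper_width: 0.309
grasp_force: 59.9
```

```bash
python3 -c "
from h import *
go((.489,-.352,.15,23))"
```

```text
t 4.15 tcp [ 0.4884 -0.3517  0.0124] psi 22.95 q [ 0.11  0.72  0.57  1.91 -0.6   0.69 -0.13] F [0.  0.9 4.3] w 0.309 g 59.9 tilt [0.002  0.0008]
(0.489, -0.352, 0.15, 23) [ 0.0007  0.0005 -0.1376] [ 0.   -0.12 -0.05]
```

arm_command(commands=[0,0,-0.005,0,0,0,0,0,0,-0.015,0,0,0,0,0,0,-0.035,0,0,0,0,0,0,-0.06,0,0,0,0,0,0,-0.085,0,0,0,0,0,0,-0.11,0,0,0,0,0,0,-0.13,0,0,0,0,0,0,-0.137,0,0,0,0])

```text
t: 4.95
eef_pos: [0.4886, -0.3526, 0.1516]
tool_rot: [0.001, 0.98, 0.199, 0.002]
contact_force: [0.5, -0.4, -2.5]
gripper_width: 0.311
grasp_force: 59.4
```

```bash
python3 -c "
from h import *
go((.535,-.15,.15,100),(.559,.067,.15,171.2))"
```

```text
t 4.95 tcp [ 0.4886 -0.3526  0.1516] psi 22.93 q [-0.01  0.54  0.73  1.85 -0.45  0.92 -0.25] F [ 0.5 -0.4 -2.5] w 0.311 g 59.4 tilt [ 0.0046 -0.0009]
(0.535, -0.15, 0.15, 100) [ 0.1217 -0.1686  0.0016] [  0.27  -0.09 -77.07]
(0.559, 0.067, 0.15, 171.2) [ 0.2283 -0.3591  0.0016] [ 3.4000e-01  1.1000e-01 -1.4827e+02]
```

arm_command(commands=[0.005,-0.008,0,0,0,-3,0,0.012,-0.02,0,0,0,-8,0,0.022,-0.035,0,0,0,-14,0,0.032,-0.05,0,0,0,-20,0,0.042,-0.066,0,0,0,-27,0,0.052,-0.082,0,0,0,-34,0,0.062,-0.1,0,0,0,-41,0,0.074,-0.118,0,0,0,-48,0])

```text
t: 5.75
eef_pos: [0.509, -0.2124, 0.1479]
tool_rot: [-0.001, 0.812, 0.583, 0.0]
contact_force: [-0.0, 0.5, -2.7]
gripper_width: 0.31
grasp_force: 59.4
```

```bash
python3 -c "
from h import *
go((.559,.067,.15,171.2))"
```

```text
t 5.75 tcp [ 0.509  -0.2124  0.1479] psi 71.39 q [-0.13  0.41  0.52  1.96 -0.27  0.84  0.21] F [-0.   0.5 -2.7] w 0.31 g 59.4 tilt [-0.0009  0.0015]
(0.559, 0.067, 0.15, 171.2) [ 0.2808 -0.0418 -0.0017] [  0.    -0.12 -99.81]
```

arm_command(commands=[0.02,-0.003,0,0,0,-7,0,0.04,-0.006,0,0,0,-14,0,0.06,-0.009,0,0,0,-21,0,0.08,-0.012,0,0,0,-28,0,0.1,-0.015,0,0,0,-35,0,0.12,-0.018,0,0,0,-42,0,0.14,-0.021,0,0,0,-49,0,0.16,-0.024,0,0,0,-56,0])

```text
t: 6.55
eef_pos: [0.5384, -0.0535, 0.1481]
tool_rot: [-0.001, 0.443, 0.897, 0.0]
contact_force: [0.6, -1.0, -2.4]
gripper_width: 0.309
grasp_force: 59.3
```

```bash
python3 -c "
from h import *
go((.559,.067,.15,171.2))"
```

```text
t 6.55 tcp [ 0.5384 -0.0535  0.1481] psi 127.42 q [-0.22  0.36  0.25  1.97 -0.12  0.82  0.75] F [ 0.6 -1.  -2.4] w 0.309 g 59.3 tilt [-0.0009  0.0009]
(0.559, 0.067, 0.15, 171.2) [ 0.0832  0.0895 -0.0018] [ 2.000e-02 -7.000e-02 -4.378e+01]
```

arm_command(commands=[0.014,0.015,0,0,0,-7,0,0.028,0.03,0,0,0,-14,0,0.042,0.045,0,0,0,-21,0,0.056,0.06,0,0,0,-29,0,0.068,0.073,0,0,0,-36,0,0.078,0.084,0,0,0,-41,0,0.083,0.0895,0,0,0,-43.8,0,0.083,0.0895,0,0,0,-43.8,0])

```text
t: 7.35
eef_pos: [0.5601, 0.067, 0.1482]
tool_rot: [-0.0, 0.078, 0.997, 0.001]
contact_force: [0.4, 1.2, -1.4]
gripper_width: 0.304
grasp_force: 59.3
```

arm_command(commands=[0,0,0.02,0,0,0,0,0,0,0.05,0,0,0,0,0,0,0.075,0,0,0,0,0,0,0.085,0,0,0,0,0,0,0.085,0,0,0,0,0,0,0.085,0,0,0,0])

```text
t: 7.95
eef_pos: [0.5618, 0.0648, 0.0651]
tool_rot: [0.001, 0.081, 0.997, 0.0]
contact_force: [0.5, 0.4, -2.1]
gripper_width: 0.308
grasp_force: 59.4
```

```bash
python3 -c "
from h import *
go((.559,.067,.06,171.2),(.559,.067,.03,171.2),(.559,.067,.0164,171.2))
s=shot('side','s3.png')
c=shot('top','t3.png')
a=cv2.resize(s['img'][220:420,120:320],(400,400),interpolation=2);b=cv2.resize(c['img'][130:260,70:200],(400,400),interpolation=2)
cv2.imwrite('pics/x3.png',np.hstack([a,b])[:,:,::-1])"
```

```text
t 7.95 tcp [0.5618 0.0648 0.0651] psi 170.73 q [-0.26  0.51  0.04  1.95 -0.04  0.67  1.22] F [ 0.5  0.4 -2.1] w 0.308 g 59.4 tilt [0.0022 0.0007]
(0.559, 0.067, 0.06, 171.2) [0.0031 0.0017 0.0051] [ 0.06  0.12 -0.47]
(0.559, 0.067, 0.03, 171.2) [0.0032 0.0016 0.0351] [ 0.06  0.12 -0.47]
(0.559, 0.067, 0.0164, 171.2) [0.0032 0.0016 0.0487] [ 0.06  0.12 -0.47]
```

View pics/x3.png

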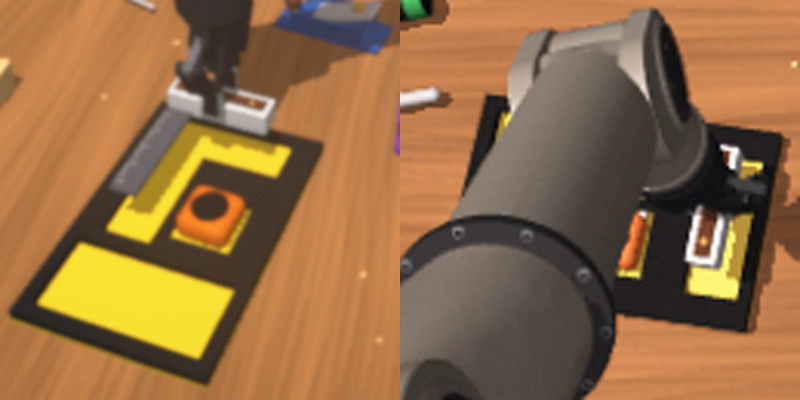

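```bash
cat > ov.py <<'E'
from h import *
def nestpts(P,ang=-8.8,o=(.5589,.067,.004)):
    P=np.float64(P)/1000;a=np.radians(ang);M=np.array([[np.cos(a),-np.sin(a),0],[np.sin(a),np.cos(a),0],[0,0,1]])
    return P@M.T+o
def draw(c,img,P,col,f):
    p=(proj(c,P)-f[:2])*f[2];cv2.polylines(img,[np.int32(np.round(p))],True,col,1)
E
python3 -c "
from ov import *
c=shot('side');f=(140,230,5);a=cv2.resize(c['img'][230:350,140:300],(800,600),interpolation=2)[:,:,::-1].copy()
o=get_obs();x,y,z=o['eef_pos'];q=o['tool_rot'];ps=np.degrees(2*np.arctan2(q[2],q[1]))-180
O=(x,y,z-.0124);print(ps,O)
draw(c,a,nestpts([[-55,-14,26],[55,-14,26],[55,14,26],[-55,14,26]],ps,O),(255,0,255),f)
draw(c,a,nestpts([[27,14,5],[55,14,5],[55,134,5],[27,134,5]],ps,O),(255,0,255),f)
draw(c,a,nestpts([[-67,-26,11],[67,-26,11],[67,146,11],[15,146,11],[15,26,11],[-67,26,11]]),(0,255,0),f)
cv2.imwrite('pics/x4.png',a)"
```

```text
-9.257666531248958 (np.float64(0.5623442411325438), np.float64(0.06508225077523497), np.float64(0.05339630287168192))
```

View pics/x4.png

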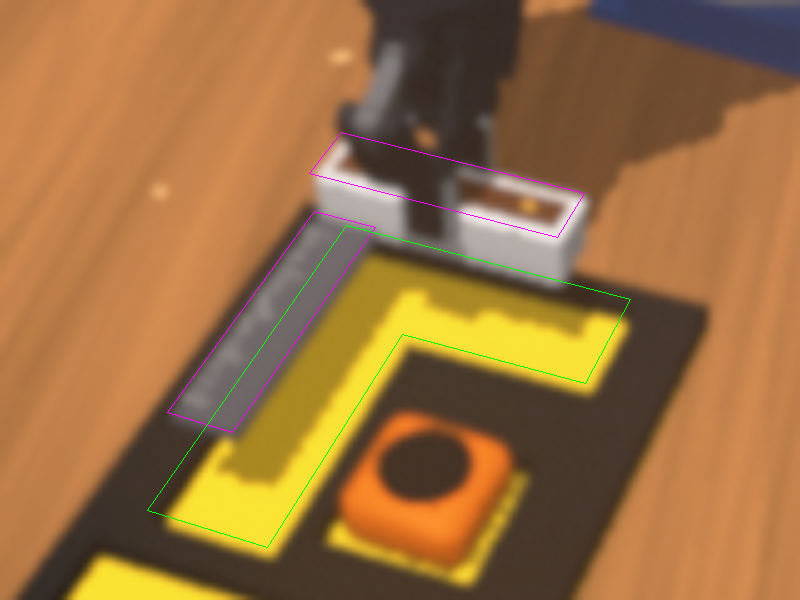

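arm_command(commands=[0.003,0.001,0.01,0,0,-0.5,0,0.003,0.001,0.02,0,0,-0.5,0,0.003,0.001,0.026,0,0,-0.5,0,0.003,0.001,0.03,0,0,-0.5,0,0.003,0.001,0.034,0,0,-0.5,0,0.003,0.001,0.034,0,0,-0.5,0,0.003,0.001,0.034,0,0,-0.5,0])

```text
t: 8.8
eef_pos: [0.5588, 0.0664, 0.0305]
tool_rot: [0.001, 0.076, 0.997, 0.0]
contact_force: [-0.3, -0.0, -1.8]
gripper_width: 0.309
grasp_force: 59.5
```

```bash
python3 -c "
from h import *
go((.559,.068,.0164,171.2))"
```

```text
t 8.8 tcp [0.5588 0.0664 0.0305] psi 171.25 q [-0.26  0.56  0.04  1.97 -0.04  0.6   1.22] F [-0.3 -0.  -1.8] w 0.309 g 59.5 tilt [0.0017 0.0007]
(0.559, 0.068, 0.0164, 171.2) [0.     0.0016 0.0141] [0.05 0.09 0.05]
```

arm_command(commands=[0,0.001,0.003,0,0,0,0,0,0.001,0.006,0,0,0,0,0,0.001,0.009,0,0,0,0,0,0.001,0.011,0,0,0,0,0,0.001,0.0125,0,0,0,0,0,0.001,0.0135,0,0,0,0,0,0.001,0.0135,0,0,0,0])

```text
t: 9.5
eef_pos: [0.5587, 0.0674, 0.0169]
tool_rot: [0.001, 0.076, 0.997, 0.0]
contact_force: [-0.4, -0.6, -1.7]
gripper_width: 0.31
grasp_force: 59.5
```

```bash
python3 -c "
from h import *
go((.559,.068,.0164,171.2))"
```

```text
t 9.5 tcp [0.5587 0.0674 0.0169] psi 171.25 q [-0.26  0.59  0.04  1.98 -0.04  0.58  1.22] F [-0.4 -0.6 -1.7] w 0.31 g 59.5 tilt [0.0014 0.0006]
(0.559, 0.068, 0.0164, 171.2) [-0.0002  0.0006  0.0005] [0.05 0.07 0.05]
```

arm_command(commands=[0,0,0.0005,0,0,0,0,0,0,0.001,0,0,0,0,0,0,0.0012,0,0,0,0,0,0,0.0012,0,0,0,0])

```text
t: 9.9
eef_pos: [0.559, 0.0674, 0.0163]
tool_rot: [0.001, 0.076, 0.997, 0.0]
contact_force: [-1.4, -0.7, 5.4]
gripper_width: 0.312
grasp_force: 60.3
```

arm_command(commands=[0,0,0,0,0,0,0.5,0,0,0,0,0,0,0.7,0,0,0,0,0,0,0.7,0,0,-0.01,0,0,0,0.7,0,0,-0.03,0,0,0,0.7,0,0,-0.07,0,0,0,1,0,0,-0.11,0,0,0,1,0,0,-0.15,0,0,0,1])

```text
t: 10.7
eef_pos: [0.5584, 0.0672, 0.168]
tool_rot: [0.001, 0.076, 0.997, 0.0]
contact_force: [0.6, 0.2, -0.4]
gripper_width: 0.998
grasp_force: 0.0
```

```bash
python3 -c "
from h import *
go((.4825,-.171,.15,76.2),(.4825,-.171,.15,-13.8))"
```

```text
t 10.7 tcp [0.5584 0.0672 0.168 ] psi 171.24 q [-0.27  0.36  0.06  1.9  -0.03  0.88  1.21] F [ 0.6  0.2 -0.4] w 0.998 g 0.0 tilt [0.0019 0.0008]
(0.4825, -0.171, 0.15, 76.2) [ 0.0387 -0.247   0.0177] [1.300e-01 3.000e-02 9.504e+01]
(0.4825, -0.171, 0.15, -13.8) [ 0.0387 -0.247   0.0177] [-1.5000e-01  1.0000e-01 -1.7496e+02]
```

```bash
python3 -c "
from h import *
go((.486,-.171,.14,166.2))"
```

```text
t 10.7 tcp [0.5584 0.0672 0.168 ] psi 171.24 q [-0.27  0.36  0.06  1.9  -0.03  0.88  1.21] F [ 0.6  0.2 -0.4] w 0.998 g 0.0 tilt [0.0019 0.0008]
(0.486, -0.171, 0.14, 166.2) [ 0.0353 -0.2465  0.0277] [0.06 0.1  5.04]
```

arm_command(commands=[0.006,-0.042,0,0,0,1,1,0.012,-0.084,0.01,0,0,2,1,0.018,-0.126,0.016,0,0,3,1,0.024,-0.168,0.02,0,0,4,1,0.03,-0.21,0.025,0,0,4.5,1,0.035,-0.2465,0.028,0,0.1,5,1,0.035,-0.2465,0.028,0,0.1,5,1,0.035,-0.2465,0.028,0,0.1,5,1])

```text
t: 11.5
eef_pos: [0.4864, -0.1717, 0.1381]
tool_rot: [0.0, 0.121, 0.993, 0.001]
contact_force: [0.4, -0.1, 0.5]
gripper_width: 0.997
grasp_force: 0.0
```

```bash
python3 -c "
from h import *
go((.486,-.171,.06,166.2))"
```

```text
t 11.5 tcp [ 0.4864 -0.1717  0.1381] psi 166.12 q [ 0.09  0.33  0.15  2.03 -0.07  0.78  1.62] F [ 0.4 -0.1  0.5] w 0.997 g 0.0 tilt [0.0005 0.0011]
(0.486, -0.171, 0.06, 166.2) [0.0005 0.0005 0.0781] [ 0.07  0.01 -0.08]
```

arm_command(commands=[0,0,0.04,0,0,0,1,0,0,0.07,0,0,0,1,0,0,0.083,0,0,0,1,0,0,0.083,0,0,0,1,0,0,0.083,0,0,0,1])

```text
t: 12.0
eef_pos: [0.4875, -0.1704, 0.0554]
tool_rot: [0.0, 0.119, 0.993, 0.001]
contact_force: [0.5, 0.0, 0.2]
gripper_width: 0.998
grasp_force: 0.0
```

```bash
python3 -c "
from ov import *
go((.486,-.171,.011,166.2))
c=shot('side','s5.png');f=(230,180,5);a=cv2.resize(c['img'][180:300,230:390],(800,600),interpolation=2)[:,:,::-1].copy()
O=(.486,-.171,0)
draw(c,a,nestpts([[-70,-28,10],[70,-28,10],[70,28,10],[-70,28,10]],-13.8,O),(255,0,255),f)
draw(c,a,nestpts([[-48,-28,32],[48,-28,32],[48,28,32],[-48,28,32]],-13.8,O),(0,255,0),f)
cv2.imwrite('pics/x5.png',a)"
```

```text
t 12.0 tcp [ 0.4875 -0.1704  0.0554] psi 166.31 q [ 0.11  0.47  0.13  2.08 -0.1   0.6   1.64] F [0.5 0.  0.2] w 0.998 g 0.0 tilt [0.001 0.001]
(0.486, -0.171, 0.011, 166.2) [ 0.0013 -0.001   0.0444] [0.07 0.04 0.11]
```

View pics/x5.png

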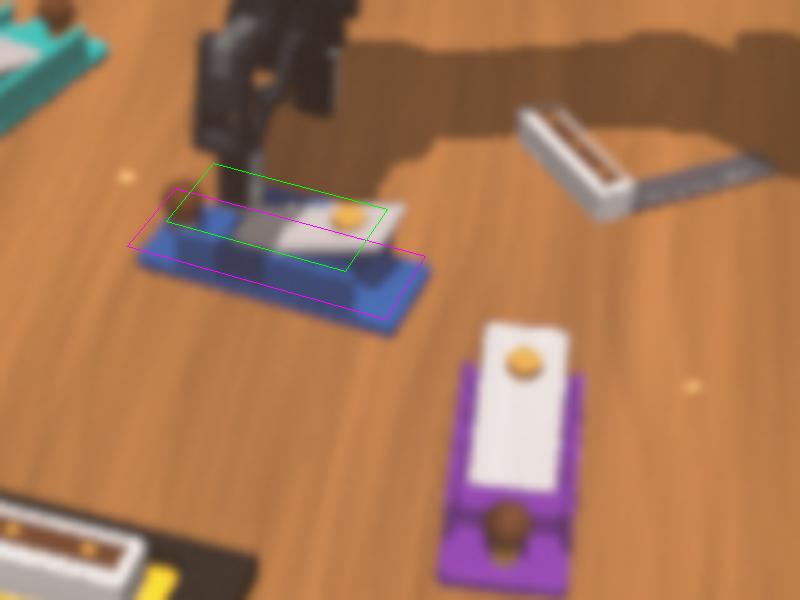

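arm_command(commands=[0.002,-0.001,0.015,0,0,0,1,0.002,-0.001,0.03,0,0,0,1,0.002,-0.001,0.042,0,0,0,1,0.002,-0.001,0.044,0,0,0,1,0.002,-0.001,0.044,0,0,0,1,0.002,-0.001,0.044,0,0,0,1])

```text
t: 12.65
eef_pos: [0.4849, -0.1715, 0.0112]
tool_rot: [0.0, 0.12, 0.993, 0.0]
contact_force: [-0.3, -0.1, -0.3]
gripper_width: 1.0
grasp_force: 0.0
```

arm_command(commands=[0,0,0,0,0,0,0,0,0,0,0,0,0,0,0,0,0,0,0,0,0,0,0,0,0,0,0,0,0,0,0,0,0,0,0,0,0,0,0,0,0,0], force=80)

```text
t: 13.25
eef_pos: [0.4849, -0.171, 0.0115]
tool_rot: [0.0, 0.12, 0.993, 0.001]
contact_force: [-2.2, 2.3, 9.3]
gripper_width: 0.633
grasp_force: 84.3
```

```bash
python3 -c "
from h import *
go((.59,.2666,.15,171.2))"
```

```text
t 13.25 tcp [ 0.4849 -0.171   0.0115] psi 166.26 q [ 0.13  0.55  0.11  2.1  -0.12  0.51  1.66] F [-2.2  2.3  9.3] w 0.633 g 84.3 tilt [0.001  0.0014]
(0.59, 0.2666, 0.15, 171.2) [ 0.0018  0.4503 -0.1377] [ 0.09  0.04 -4.94]
```

arm_command(commands=[0,0,-0.004,0,0,0,0,0,0,-0.012,0,0,0,0,0,0,-0.03,0,0,0,0,0,0,-0.055,0,0,0,0,0,0,-0.08,0,0,0,0,0,0,-0.105,0,0,0,0,0,0,-0.125,0,0,0,0,0,0,-0.138,0,0,0,0])

```text
t: 14.05
eef_pos: [0.4845, -0.1717, 0.1502]
tool_rot: [0.001, 0.12, 0.993, 0.0]
contact_force: [0.2, 0.8, -4.4]
gripper_width: 0.638
grasp_force: 85.5
```

arm_command(commands=[0,0.02,0,0,0,0,0,0,0.05,0,0,0,0,0,0,0.08,0,0,0,0,0,0,0.115,0,0,0,0,0,0,0.15,0,0,0,0,0,0,0.185,0,0,0,0,0,0,0.22,0,0,0,-1,0,0,0.255,0,0,0,-2,0])

```text
t: 14.85
eef_pos: [0.5445, 0.0774, 0.1484]
tool_rot: [-0.001, 0.102, 0.995, 0.0]
contact_force: [0.6, -0.2, -4.3]
gripper_width: 0.635
grasp_force: 85.5
```

```bash
python3 -c "
from h import *
go((.59,.2666,.15,171.2))"
```

```text
t 14.85 tcp [0.5445 0.0774 0.1484] psi 168.28 q [-0.3   0.37  0.06  1.94 -0.03  0.84  1.14] F [ 0.6 -0.2 -4.3] w 0.635 g 85.5 tilt [-0.0015  0.0005]
(0.59, 0.2666, 0.15, 171.2) [-0.0061  0.1945 -0.0016] [ 0.01 -0.09 -2.92]
```

arm_command(commands=[-0.001,0.035,0,0,0,-0.5,0,-0.002,0.07,0,0,0,-1,0,-0.003,0.105,0,0,0,-1.5,0,-0.004,0.14,0,0,0,-2,0,-0.005,0.168,0,0,0,-2.5,0,-0.006,0.187,0,0,0,-3,0,-0.006,0.195,0,0,0,-3,0,-0.006,0.195,0,0,0,-3,0])

```text
t: 15.65
eef_pos: [0.5902, 0.2662, 0.1485]
tool_rot: [-0.001, 0.076, 0.997, 0.0]
contact_force: [0.2, -0.6, -4.3]
gripper_width: 0.637
grasp_force: 85.5
```

arm_command(commands=[0,0,0.02,0,0,0,0,0,0,0.05,0,0,0,0,0,0,0.08,0,0,0,0,0,0,0.1,0,0,0,0,0,0,0.105,0,0,0,0,0,0,0.105,0,0,0,0,0,0,0.105,0,0,0,0])

```text
t: 16.35
eef_pos: [0.5916, 0.2655, 0.0454]
tool_rot: [0.001, 0.077, 0.997, 0.001]
contact_force: [0.4, 0.2, -4.6]
gripper_width: 0.631
grasp_force: 85.3
```

```bash
python3 -c "
from ov import *
go((.59,.267,.03,171.2),(.59,.267,.0155,171.2))
c=shot('side');f=(110,250,4);a=cv2.resize(c['img'][250:400,110:310],(800,600),interpolation=2)[:,:,::-1].copy()
draw(c,a,nestpts([[-82,162,0],[82,162,0],[82,242,0],[-82,242,0]]),(0,255,0),f)
o=get_obs();x,y,z=o['eef_pos'];q=o['tool_rot'];ps=np.degrees(2*np.arctan2(q[2],q[1]))-180
draw(c,a,nestpts([[-70,-28,10],[70,-28,10],[70,28,10],[-70,28,10]],ps,(x,y,z-.0115)),(255,0,255),f)
cv2.imwrite('pics/x6.png',a)"
```

```text
t 16.35 tcp [0.5916 0.2655 0.0454] psi 171.18 q [-0.53  0.64  0.01  1.76 -0.01  0.74  0.91] F [ 0.4  0.2 -4.6] w 0.631 g 85.3 tilt [0.0017 0.0015]
(0.59, 0.267, 0.03, 171.2) [0.0018 0.0012 0.0154] [ 0.1   0.08 -0.02]
(0.59, 0.267, 0.0155, 171.2) [0.0019 0.0012 0.0299] [ 0.1   0.08 -0.02]
```

View pics/x6.png

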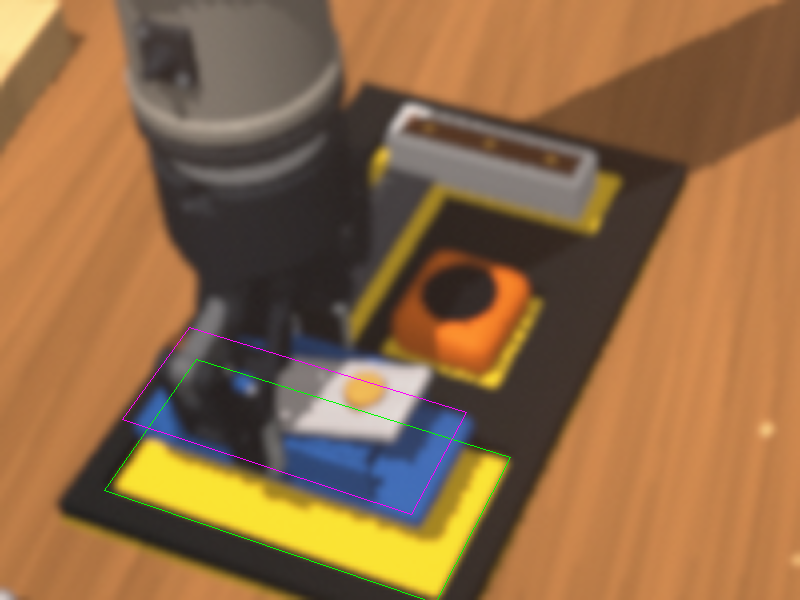

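arm_command(commands=[0,0.001,0.008,0,0,0,0,0,0.001,0.015,0,0,0,0,0,0.001,0.02,0,0,0,0,0,0.001,0.024,0,0,0,0,0,0.001,0.027,0,0,0,0,0,0.001,0.0285,0,0,0,0,0,0.001,0.0285,0,0,0,0])

```text
t: 17.1
eef_pos: [0.5907, 0.2671, 0.0157]
tool_rot: [-0.0, 0.076, 0.997, 0.001]
contact_force: [-1.1, -0.8, -1.4]
gripper_width: 0.64
grasp_force: 85.6
```

arm_command(commands=[0,0,0.0005,0,0,0,0,0,0,0.001,0,0,0,0,0,0,0.0015,0,0,0,0,0,0,0.0015,0,0,0,0])

```text
t: 17.5
eef_pos: [0.5907, 0.267, 0.0156]
tool_rot: [-0.0, 0.076, 0.997, 0.001]
contact_force: [-4.9, -2.7, 12.4]
gripper_width: 0.635
grasp_force: 87.5
```

Seated on the floor with 12 N. Release (partly, above the foam), rise, and check.

arm_command(commands=[0,0,-0.001,0,0,0,0.8,0,0,-0.001,0,0,0,1,0,0,-0.001,0,0,0,1,0,0,-0.01,0,0,0,1,0,0,-0.04,0,0,0,1,0,0,-0.09,0,0,0,1,0,0,-0.14,0,0,0,1,0,0,-0.19,0,0,0,1])

```text
t: 18.3
eef_pos: [0.5906, 0.2667, 0.2065]
tool_rot: [0.0, 0.076, 0.997, 0.001]
contact_force: [1.0, 1.0, -0.4]
gripper_width: 0.998
grasp_force: 0.0
```

arm_command(commands=[0,-0.05,0,0,0,0,1,0,-0.1,0,0,0,0,1,0,-0.15,0,0,0,0,1,0,-0.2,0,0,0,0,1,0,-0.25,0,0,0,0,1,0,-0.3,0,0,0,0,1,0,-0.35,0,0,0,0,1,0,-0.38,0,0,0,0,1])

```text
t: 19.1
eef_pos: [0.5317, -0.1134, 0.2045]
tool_rot: [0.0, 0.079, 0.997, -0.0]
contact_force: [0.8, -0.0, -0.5]
gripper_width: 0.997
grasp_force: 0.0
```

```bash
python3 -c "
from ov import *
go()
c=shot('side');s=shot('top')
a=cv2.resize(c['img'][260:410,110:300],(507,400),interpolation=2);b=cv2.resize(s['img'][150:250,75:200],(290,232),interpolation=2)
b=cv2.copyMakeBorder(b,0,168,0,0,0);cv2.imwrite('pics/x7.png',np.hstack([a,b])[:,:,::-1])"
```

```text
t 19.1 tcp [ 0.5317 -0.1134  0.2045] psi 170.98 q [-0.03  0.29  0.15  1.91 -0.05  0.95  1.56] F [ 0.8 -0.  -0.5] w 0.997 g 0.0 tilt [ 0.0007 -0.0003]
```

View pics/x7.png

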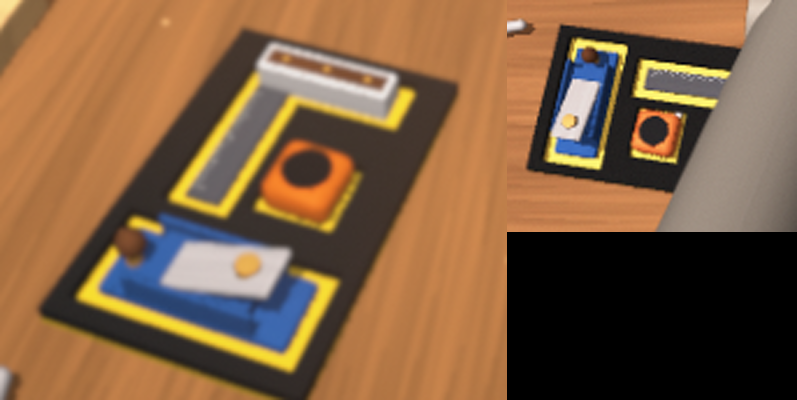

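The picture shows the plane (crop, about (205,290)) and the square (stock at (325,80), blade at (240,145)) both flat in their cut-outs, with yellow floor visible all round each of them. Handing in.

```bash
python3 -c "
from station import hand_in
print(hand_in())"
```

```text
the job is handed in; nothing more can be done
None
```

The try square and the blue block plane were each lowered into their own cut-outs in the foam tray and lie flat there in the final pictures; the job was handed in at about 19 s of the 62 s allowed, and no verdict came back.

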